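# Draw the long crossbar out of the half-covered stock tray

## Robot

A 6-joint arm with a two-finger parallel gripper is mounted at the origin on the work surface. World frame = base frame: x ahead of the robot, y to its left, z up, the work surface at z = 0. Lengths are in m, angles in degrees, forces in N, time in s.
With the tool pointing down it reaches from about 0.375 to 0.9 m from the base axis. Payload 3.1 kg.
Tool frame: the origin (TCP) lies between the finger pads; the fingertips stand 11 mm ahead of it and the grasp point (between the pads) lies 8 mm behind it; z points along the fingers, y is the direction in which the jaws open and shut (so a half turn about z gives the same grasp; the last joint's range is limited). The gripper opens to 87 mm and grips with 3 to 60 N. Pads are 19 mm wide; open, the fingers measure 117 mm over their backs; the gripper's body (75 mm by 190 mm) begins 51 mm behind the grasp point.
Start: joints at [-79.498, 30.224, 82.088, -0, 67.689, -10.227], TCP at [0.221, -0.585, 0.234] pointing down, gripper open.
Joint ranges: [-176.69, 176.69], [-43.24, 126.21], [12.49, 139.97], [-82, 262], [0, 151.66], [-163.58, 163.58]. Speed limits (degrees/s): [159.86, 159.86, 180, 180, 180, 180].

## Interface

Orientations are given as a 3x3 rotation matrix whose columns are the frame's x, y, z axes.
In Python, from rig import bot, vision gives the robot as it stands. The module is installed in compiled form; this text tells all that it offers.
- The arm moves only by the tool jog_arm, never from a script. Its argument "rows" is a list of rows, each an object with "dp": the shift along the tool's x, y, z in mm, a list of three; "turn": the turn, a rotation vector about the tool's x, y, z in degrees, a list of three; "grip": the opening, from 0 (shut) to 1 (fully open). A call has 1 to 10 rows; each row is the pose to reach, as a shift and turn from the pose commanded when the call began, along the tool's axes at that moment; what a row does not reach only later rows make up. A row lasts 1/10 s, in which the tool goes at most 50 mm and 8.59 degrees, less where a joint would pass 70% of its speed; a pose out of reach is approached as far as the arm can. A call with a gripper value outside its range is refused whole. The fingers move at their own pace and stop on an object; the grip force is fixed at half the most. Time passes only in rows, so rows that repeat a pose let the fingers close. It gives the time, the measured TCP pose, the force and the opening at its end, in the units of the state.
- bot.read_state(): the state, without advancing time (a new reading comes with each control period).
- vision.capture(name): name is "scene" or "top" or "wrist"; returns (picture, depth): 384x512x3 uint8, red, green, blue; 384x512 float32, m along the optical axis (not along the pixel's ray), 0 where there is no reading.
- vision.camera_info(name): a dict with "vertical_fov" (degrees; the focal length in pixels is half the picture's height over the tangent of half this angle, whatever the lens; pixels are square), "cx", "cy" (the principal point, pixels), "position" and "rotation" of the camera in the world. Camera axes: x right, y down, z forward; pixel columns grow to the right and rows downward; lengths in m; the calibration is good to about 2 mm. The wrist camera is an equidistant fisheye: a pixel r from the principal point sees the ray r / f radians off the axis. A picture is of the moment at which its call begins: read the wrist's pose just before it. camera_info takes no time and is no camera call; for the wrist camera it gives the pose at the moment of the call.
- bot.hand_in(): hands the job in, once; it reports no verdict.
The state is a dict: "time_s": time; "joint_positions": joint angles; "qvel": joint speeds; "tau": joint torques, N m; "position": TCP position; "tcp_rot": TCP orientation; "force": force on the tool from outside, world axes, zero at the start; "moment": the same for the moment, N m; "opening": opening from 0.0 (shut) to 1.0 (fully open).
Only numpy, scipy, OpenCV 4.12 (cv2) and the standard library are available. Lean on these libraries where they do the work, as an engineer would, in place of code of your own. Each camera call takes 0.05 s, during which the arm holds its last target.

## Task

Take the long aluminium crossbar out of the half-covered tray: the cover is fixed and the bar is longer than the open part, so raise its open end and draw it out on the slant, without forcing it against the tray and without shoving the other stock about. Finish while still holding the bar in the gripper: keep it level and still, its underside about 15 cm above the tray's rim, touching nothing else.

Things in the scene. Friction and masses are not known exactly. Their poses are not given: they have to be found in the camera images.
- tray_mouth (a point): Centre of the open part of the tray's top, at rim height, 76 mm above the table. x runs along the tray from its open end to its covered end, y across, z up. The opening is 150 mm long, from the inside of the open end's wall (x = -75 mm) to the edge of the cover (x = +75 mm), and 170 mm across. The inside of the covered end's wall is at x = +195 mm.
- bar_centre (a point): Centre (half-way up) of the long crossbar: a straight aluminium bar 240 mm long (its x axis), 22 mm wide (y), 18 mm high (z), with black end caps 10 mm long, 0.13 to 0.21 kg. It lies flat and loose on the tray's floor, nearly along the tray, x pointing to the covered end, partly under the cover; some 125 to 145 mm of it shows in the opening.
- bar_open_end (a point): Middle of the crossbar's end face at the tray's open end (120 mm from its centre, x = -120 mm).
- bar_covered_end (a point): Middle of the crossbar's end face under the cover (120 mm from its centre, x = +120 mm).
- crossbar: The long crossbar; origin in the middle of its underside, 9 mm below its centre; axes as for its centre.
- tray: Grey box fixed to the table, 278 x 178 mm outside; walls 4, floor 5 mm thick; inside 270 x 170 mm, 71 mm deep. Over the half away from the opening a fixed clear cover 6 mm thick, its edge an aluminium strip, lies on the rim (underside 76 mm, top 82 mm above the table, screw heads to 85 mm). Origin on the table under its middle, 60 mm along x from the mouth's centre; axes as there.
- spare_box: Small white carton, 70 x 32 x 30 mm high, loose on the tray's floor under the cover, near the +y side wall; origin under its centre. Leave alone.
- short_bar: A bar like the crossbar but only 120 mm long, lying on the table (18 mm high); origin under its centre. Leave alone.
- tape_roll: Cardboard core, a ring 100 mm across and 45 mm high, lying on the table; origin under its centre. Leave alone.
- carton: Brown carton, 130 x 90 x 50 mm high, on the table; origin under its centre. Leave alone.
- charger_box: White square carton, 90 x 90 x 40 mm high, on the table; origin under its centre. Leave alone.
- scanner: Hand scanner lying on the table, 165 mm long, 50 mm high; origin on the table near its middle. Leave alone.
Things that resemble listed ones, but are neither listed nor needed, are in the scene too. What is shaped like the crossbar but blue is not meant.

How it is judged:
By the outcome, as a careful person would: the job done as asked, in the order asked, and still so for the second after the job is handed in, while the arm keeps its last pose, push and grip.
It also fails if it takes over 38 s, if anything falls off the work surface, if the arm or the gripper's body presses on something with over 40 N, if the wrist force passes 120 N, or if a joint passes its speed limit or range.

## Working session

There is one attempt and no reset: what is moved stays moved. The work goes in short steps, Python scripts to look and compute and a tool call to move; the robot and the scene stay as the last step left them, time stands still between calls to the robot, and variables do not carry over. Pictures are saved under pics/ and viewed, and the job is handed in when it is done.

Besides the shell and the picture viewer there is one more tool, called after ">>>" by a JSON object that holds its "op" and its "data". jog_arm: Moves the arm, as the interface text tells. Its arguments: {"type":"object","properties":{"rows":{"type":"array"}},"required":["rows"]}

```bash
mkdir -p pics; python3 - <<'E'
from rig import bot, vision
import cv2,numpy as np
for n in ["scene","top"]:
    p,d=vision.capture(n); cv2.imwrite(f"pics/{n}0.png",p[:,:,::-1]); np.save(f"pics/{n}0.npy",d)
    i=vision.camera_info(n); print(n,i)
s=bot.read_state(); print(s)
E
```

```text
scene {'vertical_fov': 47.724179973855115, 'cx': 258.4803386674297, 'cy': 189.3522209803908, 'position': array([1.3527374 , 0.36798713, 0.85316347]), 'rotation': array([[-0.37793894,  0.58280644, -0.71937391],
       [ 0.92580255,  0.23186389, -0.29854443],
       [-0.00719678, -0.77882976, -0.62719408]])}
top {'vertical_fov': 52.5283100283483, 'cx': 257.01618092207957, 'cy': 187.10043240955096, 'position': array([0.14244804, 0.0025057 , 1.39733364]), 'rotation': array([[ 7.52687444e-02, -9.67879965e-01,  2.39881200e-01],
       [-9.97163134e-01, -7.29259520e-02,  1.86410988e-02],
       [-5.48781193e-04, -2.40603782e-01, -9.70623263e-01]])}
{'time_s': 0.1, 'joint_positions': array([-7.94972506e+01,  3.02743483e+01,  8.21488643e+01, -1.21980940e-03,
        6.76901776e+01, -1.02259350e+01]), 'qvel': array([ 0.07251862, -0.14703728, -0.05595847,  0.00327362, -0.0751505 ,
        0.01849913]), 'tau': array([-1.01746919e-04, -4.40985739e+01, -1.77151412e+01,  6.35704421e-02,
        5.34222624e-02, -4.08053427e-05]), 'position': array([ 0.22113158, -0.58388738,  0.23266288]), 'tcp_rot': array([[ 9.35264146e-01,  3.53950325e-01, -3.80108939e-04],
       [ 3.53950373e-01, -9.35262188e-01,  1.94228304e-03],
       [ 3.31970194e-04, -1.95108739e-03, -9.99998042e-01]]), 'force': array([-0.43114405, -0.46954191, -0.17730749]), 'moment': array([ 0.00915184, -0.02417097,  0.00492567]), 'opening': 1.0009010153053912}
```

View pics/scene0.png

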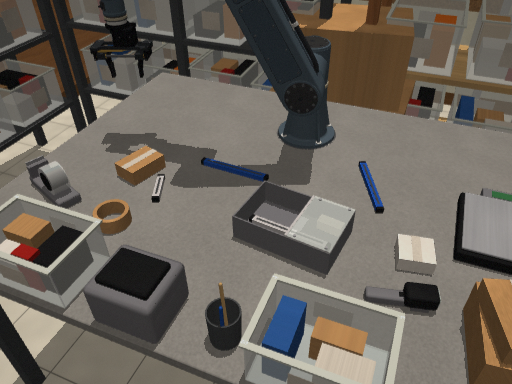

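View pics/top0.png

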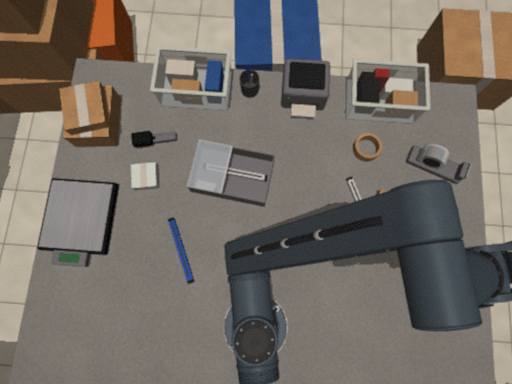

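The tray is at scene (293,225) and top (232,172), with its covered half on the left in the top view. Lookalikes: the silver bar in the tray at top (236,172), which is the crossbar; the short silver bar at top (353,190) / scene (158,187); and blue bars at scene (234,169) and (370,186). I choose the one in the tray and check it in enlarged crops.

```bash
python3 - <<'E'
import cv2
a=cv2.imread("pics/top0.png")[132:212,180:286]; cv2.imwrite("pics/topc.png",cv2.resize(a,None,fx=7.5,fy=7.5,interpolation=cv2.INTER_CUBIC))
a=cv2.imread("pics/scene0.png")[177:275,226:360]; cv2.imwrite("pics/scenec.png",cv2.resize(a,None,fx=5.9,fy=5.9,interpolation=cv2.INTER_CUBIC))
E
```

```text
(no output)
```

View pics/topc.png

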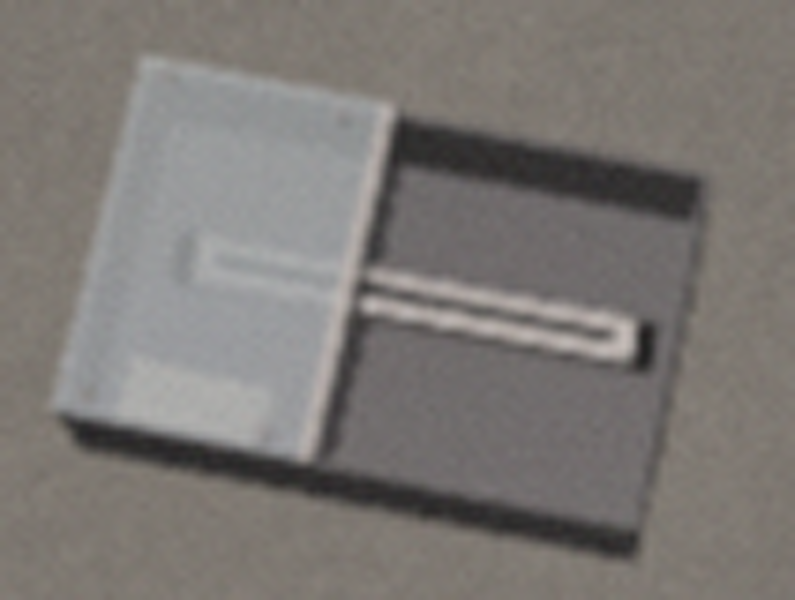

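View pics/scenec.png

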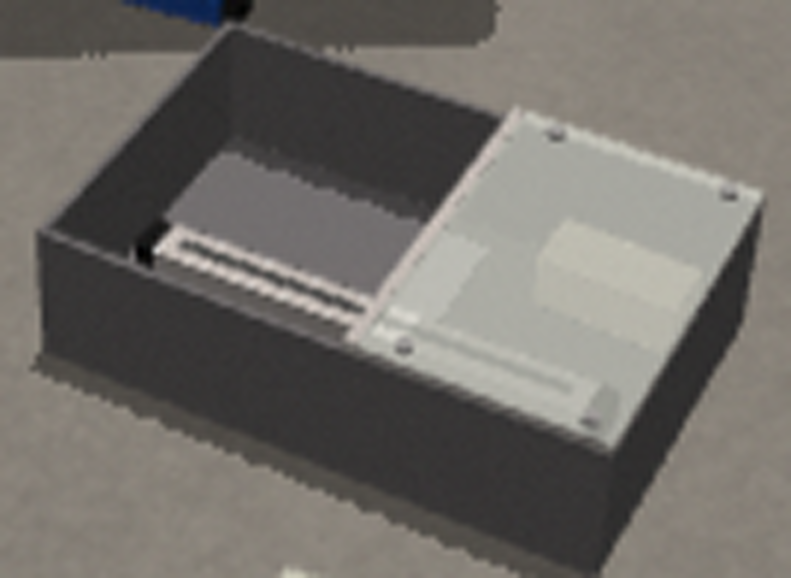

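```bash
cat > h.py <<'E'
import numpy as np
from scipy.optimize import least_squares
from rig import bot, vision
def proj(i,P):
    f=192/np.tan(np.radians(i['vertical_fov']/2)); c=(np.asarray(P)-i['position'])@i['rotation']
    return np.stack([i['cx']+f*c[...,0]/c[...,2], i['cy']+f*c[...,1]/c[...,2]],-1)
def ray(i,uv,z):
    f=192/np.tan(np.radians(i['vertical_fov']/2))
    d=i['rotation']@np.array([(uv[0]-i['cx'])/f,(uv[1]-i['cy'])/f,1]); t=(z-i['position'][2])/d[2]
    return i['position']+t*d
def topc(u,v): return (180+(u+.5)/7.5-.5,132+(v+.5)/7.5-.5)
def scc(u,v): return (226+(u+.5)/5.9-.5,177+(v+.5)/5.9-.5)
E
python3 - <<'E'
from h import *
T=vision.camera_info('top');S=vision.camera_info('scene')
# mouth frame pts
obs=[(S,scc(40,232),(-79,-89,76)),(S,scc(232,25),(-79,89,76)),(S,scc(762,195),(199,89,82)),(S,scc(610,445),(199,-89,82)),(S,scc(518,108),(77,89,82)),(S,scc(350,340),(77,-89,82)),
(T,topc(705,180),(-79,-89,76)),(T,topc(640,528),(-79,89,76)),(T,topc(140,60),(199,-89,82)),(T,topc(55,410),(199,89,82)),(T,topc(390,103),(77,-89,82)),(T,topc(315,460),(77,89,82))]
def W(x,p):
    c,s=np.cos(x[2]),np.sin(x[2]); return np.array([x[0]+(c*p[0]-s*p[1])/1e3,x[1]+(s*p[0]+c*p[1])/1e3,p[2]/1e3])
def R(x): return np.concatenate([proj(i,W(x,p))-uv for i,uv,p in obs])
for loss in['linear','soft_l1']:
    r=least_squares(R,[.55,0,1.5],loss=loss); print(r.x,np.degrees(r.x[2]));print(r.fun.reshape(-1,2).round(1).tolist())
x=r.x
def toM(P):
    d=P[:2]-x[:2];c,s=np.cos(x[2]),np.sin(x[2]);return np.array([c*d[0]+s*d[1],-s*d[0]+c*d[1]])*1e3
for n,i,uv in [("T open far",T,topc(652,323)),("T open near",T,topc(645,370)),("T cov far",T,topc(190,232)),("T cov near",T,topc(180,283)),("T strip far",T,topc(372,268)),("Tstrip near",T,topc(362,312)),("S open cap top far",S,scc(160,222)),("S open cap top near",S,scc(135,240)),("S cov end",S,scc(615,383)),("S cov near",S,scc(592,400))]:
    P=ray(i,uv,.023); print(n,P.round(4),toM(P).round(1))
E
```

```text
[0.51410067 0.06457217 1.44224669] 82.63464856674014
[[-0.6, 0.2], [-0.7, -0.6], [0.5, -0.3], [0.8, 0.3], [-0.1, 0.3], [-0.6, 0.5], [0.9, -0.8], [-0.3, 0.7], [0.3, -0.2], [-0.5, 0.2], [0.1, 0.6], [-1.0, 0.5]]
[0.51410497 0.06460056 1.44226925] 82.63594086767347
[[-0.6, 0.2], [-0.7, -0.6], [0.5, -0.3], [0.8, 0.3], [-0.1, 0.3], [-0.6, 0.5], [0.9, -0.8], [-0.3, 0.7], [0.3, -0.2], [-0.5, 0.2], [0.1, 0.6], [-1.1, 0.5]]
T open far [ 0.5317 -0.0022  0.023 ] [-64. -26.]
T open near [ 5.077e-01 -5.000e-04  2.300e-02] [-65.4  -2. ]
T cov far [0.5611 0.2281 0.023 ] [168.2 -25.6]
T cov near [0.5346 0.2302 0.023 ] [166.8   0.9]
T strip far [0.5494 0.1369 0.023 ] [ 76.2 -25.7]
Tstrip near [0.5266 0.1397 0.023 ] [76.1 -2.8]
S open cap top far [5.111e-01 2.000e-04 2.300e-02] [-64.3  -5.3]
S open cap top near [ 0.5274 -0.0059  0.023 ] [-68.3 -22.2]
S cov end [0.5346 0.2317 0.023 ] [168.4   1.1]
S cov near [0.5487 0.2249 0.023 ] [163.4 -13.7]
```

>>> {"op": "jog_arm", "data": {"rows": [{"dp":[100,-98,-10],"turn":[0,0,-12],"grip":1},{"dp":[300,-294,-20],"turn":[0,0,-36],"grip":1},{"dp":[525,-514,-20],"turn":[0,0,-62],"grip":1},{"dp":[525,-514,-20],"turn":[0,0,-62],"grip":1},{"dp":[525,-514,-20],"turn":[0,0,-62],"grip":1},{"dp":[525,-514,-20],"turn":[0,0,-62],"grip":1},{"dp":[525,-514,-20],"turn":[0,0,-62],"grip":1},{"dp":[525,-514,-20],"turn":[0,0,-62],"grip":1},{"dp":[525,-514,-20],"turn":[0,0,-62],"grip":1},{"dp":[525,-514,-20],"turn":[0,0,-62],"grip":1}]}}

```text
time_s: 1.1
position: [0.4318, -0.1291, 0.2483]
tcp_rot: [[0.127, 0.992, -0.0], [0.992, -0.127, 0.0], [0.0, -0.0, -1.0]]
force: [1.1, -0.8, 0.4]
opening: 0.999
```

>>> {"op": "jog_arm", "data": {"rows": [{"dp":[223,70,0],"turn":[0,0,0],"grip":1},{"dp":[223,70,0],"turn":[0,0,0],"grip":1},{"dp":[223,70,0],"turn":[0,0,0],"grip":1},{"dp":[223,70,0],"turn":[0,0,0],"grip":1},{"dp":[223,70,0],"turn":[0,0,0],"grip":1},{"dp":[223,70,0],"turn":[0,0,0],"grip":1},{"dp":[223,70,0],"turn":[0,0,0],"grip":1}]}}

```text
time_s: 1.8
position: [0.5286, 0.0817, 0.2478]
tcp_rot: [[0.124, 0.992, -0.002], [0.992, -0.124, -0.001], [-0.001, -0.001, -1.0]]
force: [-0.9, 0.7, 0.2]
opening: 0.998
```

```bash
python3 - <<'E'
from rig import bot, vision
import cv2,numpy as np
i=vision.camera_info("wrist"); s=bot.read_state(); p,d=vision.capture("wrist")
print(i,s['position'],s['tcp_rot'].round(4),s['joint_positions'].round(1))
cv2.imwrite("pics/w1.png",cv2.resize(p[:,:,::-1],(800,600),interpolation=cv2.INTER_CUBIC)); np.savez("pics/w1.npz",p=p,d=d,f=i['vertical_fov'],cx=i['cx'],cy=i['cy'],P=i['position'],R=i['rotation'])
E
```

```text
{'vertical_fov': 65.70646984690485, 'cx': 254.3663914111651, 'cy': 190.2997873869321, 'position': array([0.5380057 , 0.16438464, 0.39868691]), 'rotation': array([[ 0.99216168, -0.11816657, -0.04064318],
       [-0.12492733, -0.94549478, -0.30072044],
       [-0.00289282,  0.30344074, -0.95284592]])} [0.52856562 0.08170673 0.24775054] [[ 1.244e-01  9.922e-01 -1.500e-03]
 [ 9.922e-01 -1.244e-01 -5.000e-04]
 [-7.000e-04 -1.500e-03 -1.000e+00]] [-3.2 22.3 94.  -0.  63.8  4. ]
```

View pics/w1.png

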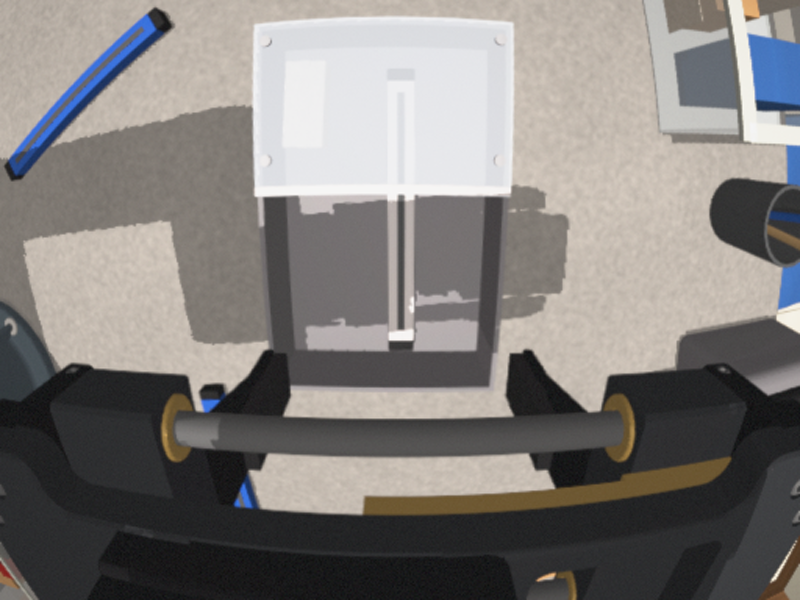

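The wrist view shows the bar running vertically: open cap end at (401,348), sides at x≈388 and 413, covered cap end at (401,69). The cover edge is at row ~193 and the gap on both sides is clear.

```bash
cat >> h.py <<'E'
def fish(i,uv,z):
    f=192/np.tan(np.radians(i['vertical_fov']/2)); a=np.array(uv)-[i['cx'],i['cy']]; r=np.hypot(*a); t=r/f
    d=i['rotation']@np.array([*(a/max(r,1e-9)*np.sin(t)),np.cos(t)]); return i['position']+d*(z-i['position'][2])/d[2]
E
python3 - <<'E'
from h import *
import cv2
z=np.load("pics/w1.npz"); i=dict(vertical_fov=float(z['f']),cx=float(z['cx']),cy=float(z['cy']),position=z['P'],rotation=z['R'])
x=[.5141,.0646,1.44227]
for n,u,v,h in [("open L",389,348,.023),("open R",414,348,.023),("mid L",388,260,.023),("mid R",414,260,.023),("cov L",386,69,.023),("cov R",414,69,.023),("strip L",255,194,.082),("strip R",511,193,.082),("open in wall floor",288,351,.005),("o",478,350,.005),("cov corner",253,23,.082),("cov corner",512,23,.082),("rim open out",270,385,.076),("rim open out",492,388,.076)]:
    P=fish(i,((u+.5)/1.5625-.5,(v+.5)/1.5625-.5),h); d=P[:2]-x[:2];c,s=np.cos(x[2]),np.sin(x[2])
    print(n,P.round(4),np.round([1e3*(c*d[0]+s*d[1]),1e3*(-s*d[0]+c*d[1])],1))
im=z['p'][:,:,::-1]; cv2.imwrite("pics/w1c.png",cv2.resize(im[30:250,150:340],None,fx=2.7,fy=2.7,interpolation=cv2.INTER_CUBIC))
E
```

```text
open L [5.085e-01 5.000e-04 2.300e-02] [-64.3  -2.7]
open R [ 0.5304 -0.0023  0.023 ] [-64.2 -24.7]
mid L [0.5181 0.0793 0.023 ] [15.1 -2. ]
mid R [0.5395 0.0766 0.023 ] [ 15.2 -23.6]
cov L [0.5365 0.235  0.023 ] [171.9  -0.3]
cov R [0.5584 0.2323 0.023 ] [172.  -22.5]
strip L [0.4348 0.1524 0.082 ] [76.9 89.9]
strip R [0.6116 0.13   0.082 ] [ 77.4 -88.3]
open in wall floor [4.115e-01 4.000e-04 5.000e-03] [-76.8  93.5]
o [ 0.5893 -0.0202  0.005 ] [-74.5 -85.5]
cov corner [0.45   0.2747 0.082 ] [200.2  90.5]
cov corner [0.6264 0.2499 0.082 ] [198.2 -87.7]
rim open out [0.4126 0.0018 0.076 ] [-75.3  92.7]
rim open out [ 0.5895 -0.022   0.076 ] [-76.2 -85.9]
```

View pics/w1c.png

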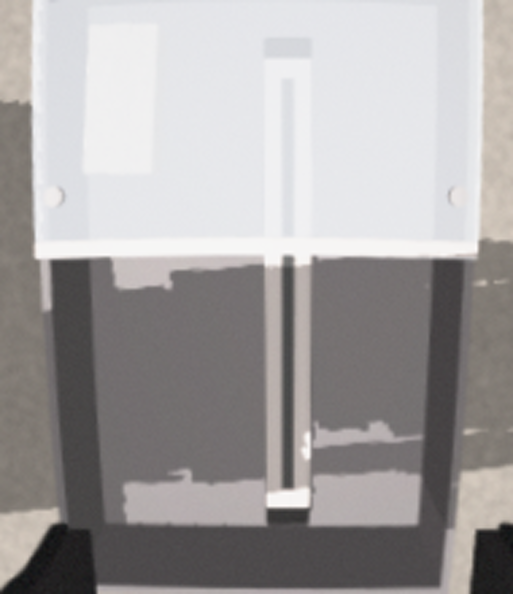

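>>> {"op": "jog_arm", "data": {"rows": [{"dp":[0,0,45],"turn":[0,0,0],"grip":1},{"dp":[0,0,90],"turn":[0,0,0],"grip":1},{"dp":[0,0,135],"turn":[0,0,0],"grip":1},{"dp":[0,0,175],"turn":[0,0,0],"grip":1},{"dp":[0,0,200],"turn":[0,0,0],"grip":1},{"dp":[0,0,210],"turn":[0,0,0],"grip":1},{"dp":[0,0,210],"turn":[0,0,0],"grip":1}]}}

```text
time_s: 2.55
position: [0.5281, 0.08, 0.0373]
tcp_rot: [[0.129, 0.992, -0.003], [0.992, -0.129, 0.0], [-0.0, -0.003, -1.0]]
force: [-0.2, -0.5, -0.5]
opening: 1.0
```

```bash
python3 - <<'E'
from rig import bot, vision
import cv2
p,d=vision.capture("scene"); s=bot.read_state(); print(s['position'].round(4),s['force'].round(2),s['tcp_rot'].round(3).tolist())
cv2.imwrite("pics/s2.png",cv2.resize(p[120:300,190:400,::-1],None,fx=3.5,fy=3.3,interpolation=cv2.INTER_CUBIC))
E
```

```text
[0.5292 0.0802 0.0385] [ 0.12 -0.24  1.16] [[0.128, 0.992, -0.0], [0.992, -0.128, -0.0], [-0.0, -0.0, -1.0]]
```

View pics/s2.png

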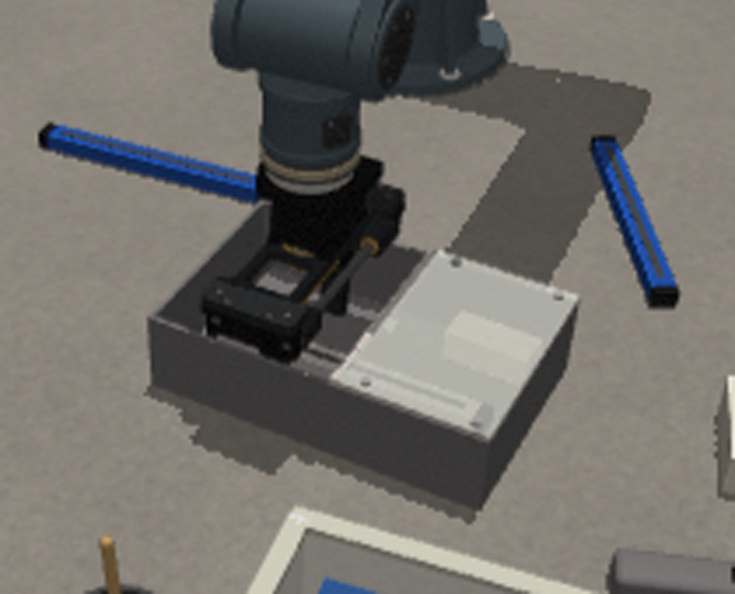

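>>> {"op": "jog_arm", "data": {"rows": [{"dp":[0,0,10],"turn":[0,0,0],"grip":1},{"dp":[0,0,17],"turn":[0,0,0],"grip":1},{"dp":[0,0,17],"turn":[0,0,0],"grip":1},{"dp":[0,0,17],"turn":[0,0,0],"grip":1}]}}

```text
time_s: 3.0
position: [0.5292, 0.0813, 0.0215]
tcp_rot: [[0.126, 0.992, 0.0], [0.992, -0.126, -0.0], [0.0, 0.0, -1.0]]
force: [0.2, 0.1, -0.7]
opening: 1.001
```

>>> {"op": "jog_arm", "data": {"rows": [{"dp":[0,0,0],"turn":[0,0,0],"grip":0.4},{"dp":[0,0,0],"turn":[0,0,0],"grip":0.3},{"dp":[0,0,0],"turn":[0,0,0],"grip":0.2},{"dp":[0,0,0],"turn":[0,0,0],"grip":0.1},{"dp":[0,0,0],"turn":[0,0,0],"grip":0},{"dp":[0,0,0],"turn":[0,0,0],"grip":0},{"dp":[0,0,0],"turn":[0,0,0],"grip":0},{"dp":[0,0,0],"turn":[0,0,0],"grip":0}]}}

```text
time_s: 3.8
position: [0.5291, 0.0812, 0.0213]
tcp_rot: [[0.127, 0.992, -0.0], [0.992, -0.127, 0.0], [0.0, -0.0, -1.0]]
force: [-0.4, 0.4, -0.2]
opening: 0.355
```

>>> {"op": "jog_arm", "data": {"rows": [{"dp":[0,0,0],"turn":[0,0,0],"grip":0},{"dp":[0,0,0],"turn":[0,0,0],"grip":0},{"dp":[0,0,0],"turn":[0,0,0],"grip":0},{"dp":[0,0,0],"turn":[0,0,0],"grip":0}]}}

```text
time_s: 4.2
position: [0.5292, 0.0812, 0.0213]
tcp_rot: [[0.127, 0.992, 0.0], [0.992, -0.127, -0.0], [0.0, 0.0, -1.0]]
force: [0.0, -0.4, -0.3]
opening: 0.249
```

>>> {"op": "jog_arm", "data": {"rows": [{"dp":[0,0,-4],"turn":[0,0,0],"grip":0},{"dp":[1,0,-10.7],"turn":[0,-2.5,0],"grip":0},{"dp":[2,0,-17.4],"turn":[0,-5,0],"grip":0},{"dp":[3.5,0,-24],"turn":[0,-7.5,0],"grip":0},{"dp":[5.2,0,-30.7],"turn":[0,-10,0],"grip":0},{"dp":[5.2,0,-30.7],"turn":[0,-10,0],"grip":0}]}}

```text
time_s: 4.8
position: [0.5302, 0.0875, 0.0527]
tcp_rot: [[0.123, 0.992, -0.02], [0.977, -0.124, -0.172], [-0.173, 0.001, -0.985]]
force: [0.6, 0.4, -1.6]
opening: 0.249
```

```bash
python3 - <<'E'
from rig import bot, vision
import cv2
i=vision.camera_info("wrist");p,d=vision.capture("wrist"); s=bot.read_state(); print(s['position'].round(4),s['force'].round(2),s['moment'].round(2),s['tcp_rot'].round(3).tolist(),s['opening'])
cv2.imwrite("pics/w3.png",cv2.resize(p[:,:,::-1],(800,600)))
p,d=vision.capture("scene")
cv2.imwrite("pics/s3.png",cv2.resize(p[120:300,190:400,::-1],None,fx=3.5,fy=3.3,interpolation=cv2.INTER_CUBIC))
E
```

```text
[0.5298 0.0871 0.0522] [ 1.21 -0.46 -1.84] [ 0.03 -0.1   0.04] [[0.123, 0.992, -0.021], [0.977, -0.125, -0.172], [-0.173, 0.0, -0.985]] 0.24889225571928733
```

View pics/w3.png

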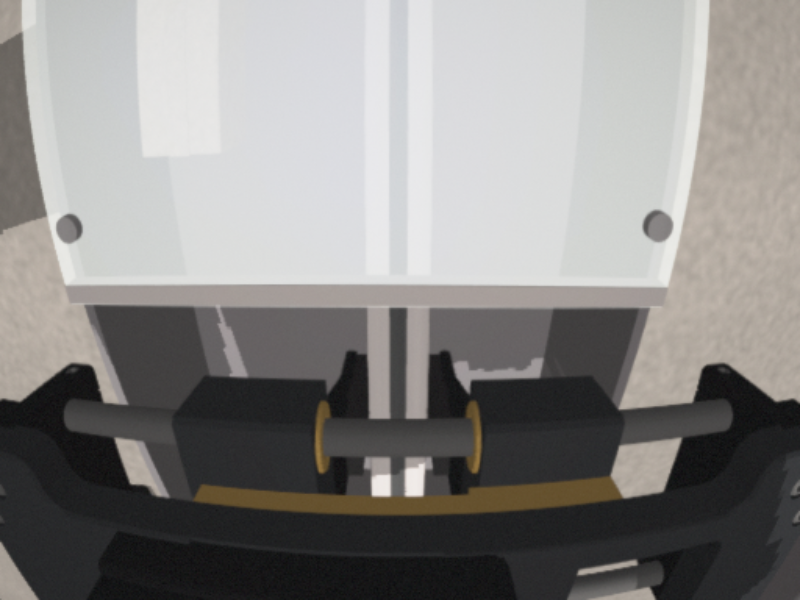

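View pics/s3.png

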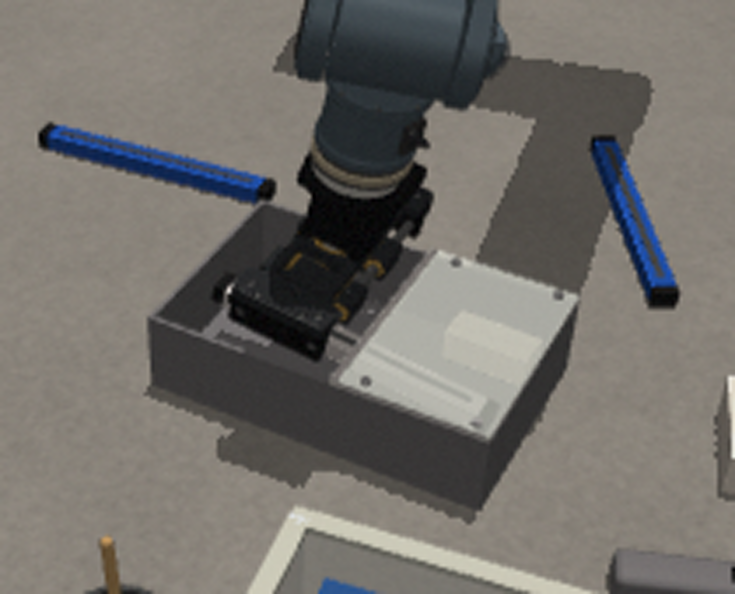

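>>> {"op": "jog_arm", "data": {"rows": [{"dp":[1,0,-6.7],"turn":[0,-2.5,0],"grip":0},{"dp":[2,0,-13.4],"turn":[0,-5,0],"grip":0},{"dp":[3.5,0,-20],"turn":[0,-7.5,0],"grip":0},{"dp":[5.2,0,-26.7],"turn":[0,-10,0],"grip":0},{"dp":[5.2,0,-26.7],"turn":[0,-10,0],"grip":0},{"dp":[5.2,0,-26.7],"turn":[0,-10,0],"grip":0}]}}

```text
time_s: 5.5
position: [0.5306, 0.0958, 0.0769]
tcp_rot: [[0.119, 0.992, -0.044], [0.933, -0.127, -0.338], [-0.341, -0.001, -0.94]]
force: [0.5, -0.1, -2.0]
opening: 0.251
```

```bash
python3 - <<'E'
from rig import bot, vision
import cv2
p,d=vision.capture("scene"); s=bot.read_state(); print(s['position'].round(4),s['force'].round(2),s['moment'].round(2),s['tcp_rot'].round(3).tolist(),s['opening'])
cv2.imwrite("pics/s4.png",cv2.resize(p[120:300,190:400,::-1],None,fx=3.5,fy=3.3,interpolation=cv2.INTER_CUBIC))
E
```

```text
[0.5304 0.0955 0.0769] [-0.86  0.79 -1.18] [ 0.22 -0.14 -0.02] [[0.119, 0.992, -0.045], [0.932, -0.127, -0.338], [-0.341, -0.001, -0.94]] 0.24852092919356542
```

View pics/s4.png

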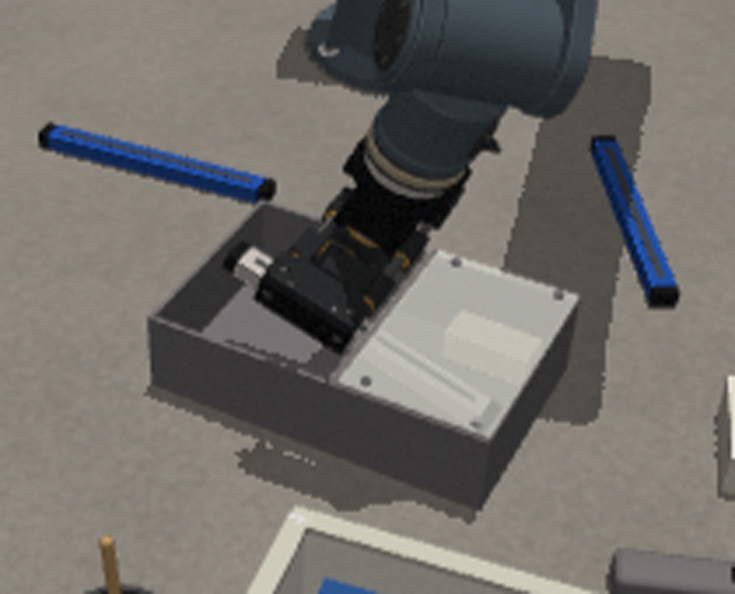

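>>> {"op": "jog_arm", "data": {"rows": [{"dp":[-10,0,0],"turn":[0,0,0],"grip":0},{"dp":[-25,0,0],"turn":[0,0,0],"grip":0},{"dp":[-40,0,0],"turn":[0,0,0],"grip":0},{"dp":[-55,0,0],"turn":[0,0,0],"grip":0},{"dp":[-70,0,0],"turn":[0,0,0],"grip":0},{"dp":[-85,0,0],"turn":[0,0,0],"grip":0},{"dp":[-100,0,0],"turn":[0,0,0],"grip":0},{"dp":[-120,0,0],"turn":[0,0,0],"grip":0},{"dp":[-140,0,0],"turn":[0,0,0],"grip":0},{"dp":[-140,0,0],"turn":[0,0,0],"grip":0}]}}

```text
time_s: 6.55
position: [0.5144, -0.0368, 0.1264]
tcp_rot: [[0.122, 0.992, -0.043], [0.932, -0.129, -0.34], [-0.343, 0.002, -0.94]]
force: [0.2, 0.3, -0.6]
opening: 0.247
```

```bash
python3 - <<'E'
from rig import bot, vision
import cv2
p,d=vision.capture("scene"); s=bot.read_state(); print(s['position'].round(4),s['force'].round(2),s['moment'].round(2),s['tcp_rot'].round(3).tolist(),s['opening'],s['joint_positions'].round(1))
cv2.imwrite("pics/s5.png",cv2.resize(p[120:300,190:400,::-1],None,fx=3.5,fy=3.3,interpolation=cv2.INTER_CUBIC))
p,d=vision.capture("top")
cv2.imwrite("pics/t5.png",cv2.resize(p[110:230,160:340,::-1],None,fx=4.4,fy=4.4,interpolation=cv2.INTER_CUBIC))
E
```

```text
[ 0.5144 -0.0357  0.1258] [ 0.43  0.48 -2.1 ] [ 0.3  -0.23 -0.02] [[0.122, 0.992, -0.043], [0.932, -0.129, -0.339], [-0.342, 0.001, -0.94]] 0.24899605076089265 [ -5.1  33.8 101.9 -27.2  48.4  21.3]
```

View pics/s5.png

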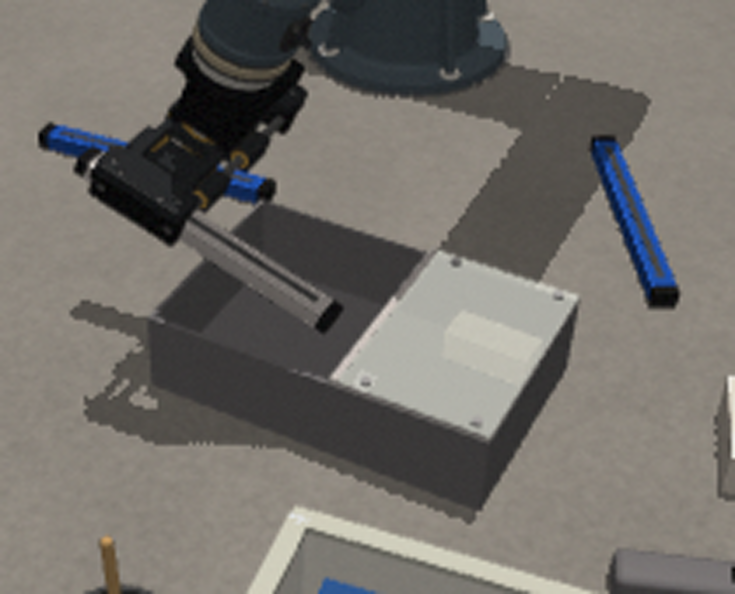

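View pics/t5.png

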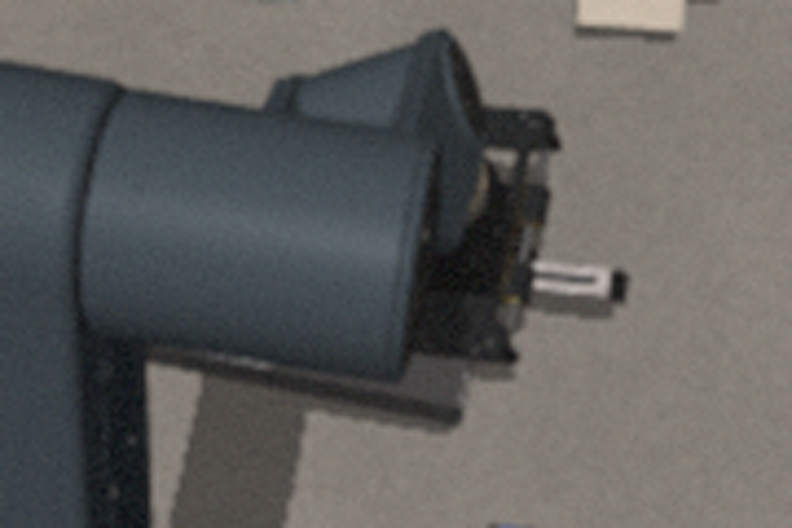

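>>> {"op": "jog_arm", "data": {"rows": [{"dp":[-4,0,-11],"turn":[0,0,0],"grip":0},{"dp":[-10,0,-27],"turn":[0,0,0],"grip":0},{"dp":[-17,0,-46],"turn":[0,0,0],"grip":0},{"dp":[-24,0,-65],"turn":[0,4,0],"grip":0},{"dp":[-31,0,-84],"turn":[0,8,0],"grip":0},{"dp":[-36,0,-98],"turn":[0,12,0],"grip":0},{"dp":[-39,0,-106],"turn":[0,16,0],"grip":0},{"dp":[-40,0,-109],"turn":[0,19,0],"grip":0},{"dp":[-40,0,-109],"turn":[0,20,0],"grip":0},{"dp":[-40,0,-109],"turn":[0,20,0],"grip":0}]}}

```text
time_s: 7.65
position: [0.5141, -0.0347, 0.2415]
tcp_rot: [[0.126, 0.992, -0.0], [0.992, -0.126, -0.0], [-0.0, -0.0, -1.0]]
force: [-0.5, 1.4, -1.5]
opening: 0.251
```

```bash
python3 - <<'E'
from rig import bot, vision
import cv2,numpy as np
p,d=vision.capture("scene"); s=bot.read_state(); print(s['time_s'],s['position'].round(4),s['force'].round(2),s['moment'].round(2),s['tcp_rot'].round(4).tolist(),s['opening'])
cv2.imwrite("pics/s6.png",p[:,:,::-1]);np.save("pics/s6.npy",d)
cv2.imwrite("pics/s6c.png",cv2.resize(p[100:240,150:350,::-1],None,fx=4,fy=4,interpolation=cv2.INTER_CUBIC))
E
```

```text
7.7 [ 0.514  -0.0344  0.2412] [-0.65 -0.11 -1.39] [-0.06 -0.08 -0.02] [[0.1261, 0.992, -0.0009], [0.992, -0.1261, -0.0003], [-0.0004, -0.0008, -1.0]] 0.2474598343414761
```

View pics/s6.png

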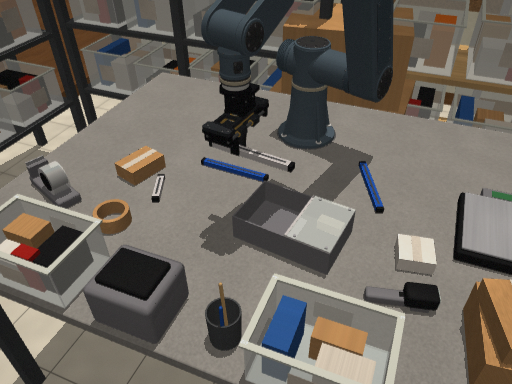

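View pics/s6c.png

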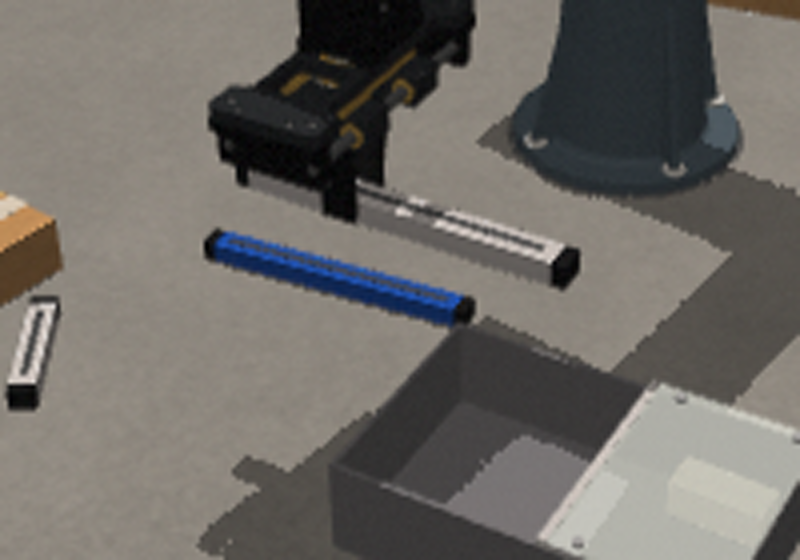

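The bar hangs free of the tray in the gripper, with its far end at crop (567,265). The white box under the cover looks unmoved. I now check level and height from the depth.

```bash
cat > lv.py <<'E'
from h import *
import sys
def lvl(d):
    i=vision.camera_info('scene'); s=bot.read_state(); R,t=s['tcp_rot'],s['position']
    f=192/np.tan(np.radians(i['vertical_fov']/2)); v,u=np.nonzero(d>0); z=d[v,u]
    P=np.stack([(u-i['cx'])/f*z,(v-i['cy'])/f*z,z],1)@i['rotation'].T+i['position']
    Q=(P-t)@R*1e3
    m=(abs(Q[:,1])<18)&(Q[:,0]>-110)&(Q[:,0]<170)&(abs(Q[:,2])<40); Q=Q[m];P=P[m]
    for a in range(20,160,15):
        k=(Q[:,0]>=a)&(Q[:,0]<a+15)
        if k.sum()>4: print(a,k.sum(),'z max/min',(P[k,2].max()*1e3).round(1),(P[k,2].min()*1e3).round(1),'top med',np.median(P[k,2][P[k,2]>np.percentile(P[k,2],60)]*1e3).round(1),'y',Q[k,1].min().round(1),Q[k,1].max().round(1))
    for bx,bz in [(155,-1.7),(155,16.3),(-85,-1.7)]:
        for by in(-11,11): print((bx,by,bz),proj(i,t+R@np.array([bx,by,bz])/1e3).round(1))
if __name__=="__main__": lvl(np.load(sys.argv[1]))
E
python3 lv.py pics/s6.npy
```

```text
20 58 z max/min 248.4 227.3 top med 245.8 y -8.9 14.7
35 60 z max/min 247.6 226.7 top med 245.9 y -10.3 16.4
50 56 z max/min 247.3 228.0 top med 245.7 y -10.7 15.2
65 58 z max/min 248.3 226.5 top med 245.5 y -8.0 15.3
80 65 z max/min 247.8 228.1 top med 244.8 y -9.0 15.6
95 59 z max/min 247.3 225.7 top med 244.9 y -8.8 14.4
110 63 z max/min 248.2 229.0 top med 245.7 y -8.2 16.0
125 65 z max/min 246.8 228.2 top med 245.0 y -9.3 14.8
140 71 z max/min 246.8 227.3 top med 244.5 y -9.8 15.6
155 11 z max/min 244.9 230.6 top med 242.5 y -4.9 14.2
(155, -11, -1.7) [295.3 162.2]
(155, 11, -1.7) [291.3 166.9]
(155, -11, 16.3) [294.9 168.2]
(155, 11, 16.3) [291.  172.9]
(-85, -11, -1.7) [213.2 136.8]
(-85, 11, -1.7) [208.4 140.8]
```

>>> {"op": "jog_arm", "data": {"rows": [{"dp":[0,0,0],"turn":[0,0,0],"grip":0},{"dp":[0,0,0],"turn":[0,0,0],"grip":0},{"dp":[0,0,0],"turn":[0,0,0],"grip":0},{"dp":[0,0,0],"turn":[0,0,0],"grip":0},{"dp":[0,0,0],"turn":[0,0,0],"grip":0},{"dp":[0,0,0],"turn":[0,0,0],"grip":0}]}}

```text
time_s: 8.3
position: [0.5143, -0.0347, 0.2413]
tcp_rot: [[0.126, 0.992, -0.0], [0.992, -0.126, -0.0], [-0.0, -0.0, -1.0]]
force: [-0.2, 0.0, -1.5]
opening: 0.251
```

```bash
python3 - <<'E'
from lv import *
import cv2
p,d=vision.capture("scene"); lvl(d); s=bot.read_state(); print(s['position'],abs(s['qvel']).max(),s['force'],s['opening'])
cv2.imwrite("pics/s7.png",cv2.resize(p[100:280,150:370,::-1],None,fx=3.5,fy=3.3,interpolation=cv2.INTER_CUBIC))
E
```

```text
20 55 z max/min 248.7 227.5 top med 245.3 y -10.1 14.9
35 60 z max/min 248.1 226.7 top med 245.2 y -9.4 15.9
50 59 z max/min 246.2 228.8 top med 244.9 y -10.0 14.2
65 56 z max/min 247.1 227.3 top med 245.5 y -8.8 16.9
80 62 z max/min 246.8 227.6 top med 245.2 y -9.3 15.5
95 62 z max/min 247.6 226.3 top med 245.3 y -8.6 14.5
110 62 z max/min 248.2 225.8 top med 245.3 y -8.0 15.5
125 65 z max/min 246.9 226.4 top med 244.9 y -9.0 14.7
140 73 z max/min 246.9 227.9 top med 244.5 y -8.8 14.3
155 12 z max/min 242.7 229.7 top med 239.8 y -5.2 11.4
(155, -11, -1.7) [295.1 162.2]
(155, 11, -1.7) [291.1 166.9]
(155, -11, 16.3) [294.7 168.2]
(155, 11, 16.3) [290.8 172.9]
(-85, -11, -1.7) [213.  136.8]
(-85, 11, -1.7) [208.2 140.8]
[ 0.51430323 -0.03474479  0.2413525 ] 0.14232805204946763 [-0.64939731  0.08696257 -0.84732467] 0.24757255480358079
```

View pics/s7.png

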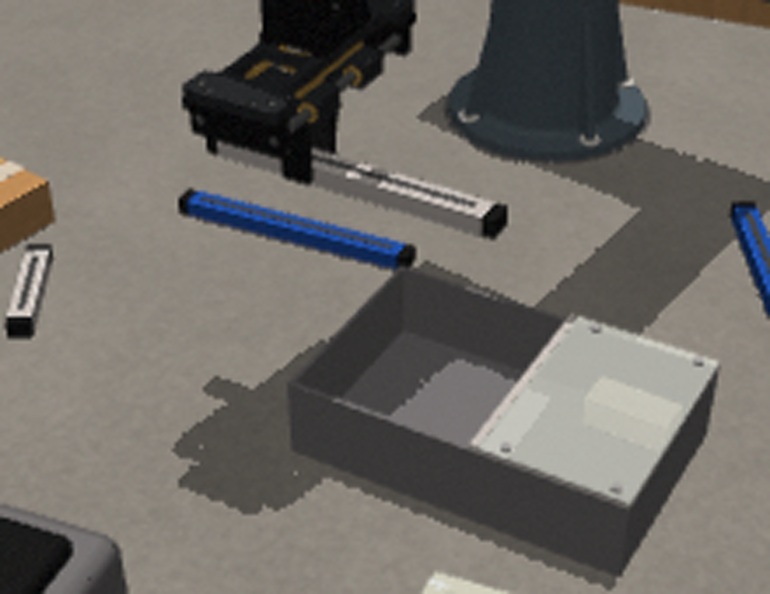

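The bar is held level and still, clear of everything, with its far cap at crop (494,217).

```bash
python3 -c "
from rig import bot
print(bot.hand_in())"
```

```text
the job is handed in; nothing more can be done
None
```

The crossbar is out of the tray and was held in the gripper when I handed the job in at about 8.4 s. I gripped it 20 mm past the middle of the opening and raised its open end 20° about the covered end, about 4 mm off the floor. Then I drew it 140 mm along its slant, lifted it and levelled it.

- **Level and height:** In the last depth check the top face was at 244.5–245.5 mm along the measured length, so level to about 0.4°. The underside is at about 227 mm, roughly 151 mm above the rim. The last slice, at the end cap, read lower, from only 12 points right at the bar's end.
- **Stillness and forces:** The arm was still (joint speeds under 0.15 °/s). The grip opening was steady at 0.25 (22 mm). Force readings after each move showed little more than the bar's weight, about 2 N.
- **Other stock:** In the last picture the white carton under the cover, and the other objects in view, look unmoved; I judged this by eye rather than measuring it. No check failed.

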